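Lever open the laminator's service cover and hold its jam-release dial

TASK

A sheet is stuck in the laminator on the desk: pick up the letter opener, push its blade into the slot under the front edge of the flush service cover, lever the cover up until it stands open by itself, upright or further (keep the gripper's fingers off the cover), and lay the opener back down on the desk mat. Then, with the fingertips, press the tab of the spring-return release dial inside down past its first two clicks to the third, not on to its end stop, and hold it there: the program finishes while the fingers are still holding the dial at the third click. Leave the other things on the desk where they are.

Things in the scene. Friction and masses are not known exactly. Their poses are not given: they have to be found in the camera images.
- laminator: Grey desktop laminator, fixed, 320 wide (y), 100 high. Origin: on the desk, below the service bay at its right-hand end seen from the robot. Own x points away from the robot, y left, z up; housing x -85..+75, y -58..+260. The bay is a well, inside x -75..+50, y -45..+45, floor z 20, under the flush white hinged cover (142 x 102 x 5, at z 100..105).
- slot (a point): Middle of the mouth of the pry slot, 60 wide (y) and 12 high (z 88..100), right under the cover's front edge in the laminator's front face, 94 mm above the desk. Axes as the laminator's. Below the slot is the bay's front wall, 10 thick, top at z 88. Behind it the bay is free for 30 mm; the dial's tab at rest stays below z 88.
- hinge_line (a point): Middle of the cover's hinge axis (parallel to the laminator's y), fixed, 100 mm above the desk, 140 mm behind the slot's mouth. Axes as the laminator's.
- cover (a joint): Angle of the service cover, rad: 0 shut and flush (start), 1.57 upright, stop at 1.95. The front edge rises, hinge at the rear. Light (60 g) with a stiff friction hinge (0.06 N m, about 1 N at the front edge), stays at any angle where it is left.
- cover_edge (a point): Middle of the lower front edge of the cover (moves with it), 142 mm from the hinge axis.
- dial (a joint): Angle of the release dial, rad: 0 at rest, grows as its tab is pressed down; clicks at about 0.25 (first), 0.50 (second), 0.75 (third), end stop at 1.0. Its spring always turns it back to 0 when let go. Force on the tab: peaks of 6, 7.5, 8.5 N on leaving rest, first and second click, 2 to 4 N just before each next click; 4 to 9 N holds the third, 10 N goes beyond.
- axle (a point): Middle of the dial's level axle (along the laminator's y), fixed in the bay, 66 mm above the desk. The dial is a white drum, radius 24, 40 wide, with a flat tab 34 wide (y), 5 thick that sticks out towards the front to 58 mm from the axle. The tab points 0.33 rad above level at rest, 0.42 rad below level at the third click.
- tab (a point): Point in the middle of the tab's upper face, 48 mm from the axle, where to press (moves with the dial): at rest 84 mm, at the third click 49 mm above the desk. The bay leaves 45 mm to either side of it (y) and about 32 mm in front of it.
- opener: Letter opener lying on the desk mat: wooden handle 100 long (x -80..+20) x 16 wide x 20 high, steel blade 14 wide, 3 thick, from x +18 to +125 (its last 15 mm 8 wide), at 10 mm above the underside. 56 to 112 g. Origin: middle of the handle's underside 20 mm behind the blade's root, a good place to grip; x points along the blade to the tip, z up.
- blade_tip (a point): Tip of the opener's blade, 125 mm ahead of its origin and 10 mm above its underside.
- mat: Blue fabric desk mat, 300 (x) x 340 (y) x 3 mm, fixed to the desk, right of and in front of the laminator. Origin: middle of its underside. Axes x away from the robot, y left.
- notes: Bystander: white note block 76 x 76 x 25, on the mat. Origin under its middle.
- mouse: Bystander: computer mouse 100 x 58 x 34, on the mat. Origin under its middle.
- stapler: Bystander: black stapler 130 x 36 x 57. Origin under its middle.
- tape: Bystander: roll of clear tape lying flat, 80 across, 20 high. Origin under its middle.
- mug: Bystander: white mug 80 across, 92 high. Origin under its middle.
- calculator: Bystander: black pocket calculator 80 x 130 x 16. Origin under its middle.
- pen_pot: Bystander: dark pot of pens, 76 across, 180 high with its pens. Origin under its middle.
- notebook: Bystander: black notebook 210 x 148 x 14. Origin under its middle.

How it is judged:
By the outcome, as a careful person would: the job done as asked, in the order asked, and still so for the second after the job is handed in, while the arm keeps its last pose, push and grip.
It also fails if it takes over 61 s, if anything falls off the work surface, if the arm or the gripper's body presses on something with over 40 N, if the wrist force passes 120 N, or if a joint passes its speed limit or range.

ROBOT

A 7-joint arm with a two-finger parallel gripper is mounted at the origin on the work surface. World frame = base frame: x ahead of the robot, y to its left, z up, the work surface at z = 0. Lengths are in m, angles in rad, forces in N, time in s.
With the tool pointing down it reaches from about 0.4 to 0.85 m from the base axis. Payload 10.4 kg.
Tool frame: the origin (TCP) lies on the centre line of the jaws, within the pads' length; the fingertips stand 25 mm ahead of it and the grasp point (between the pads) lies 6 mm ahead of it; x points along the fingers, y is the direction in which the jaws open and shut, and the axes are right-handed (so a half turn about x gives the same grasp; the last joint's range is limited). The gripper opens to 87 mm and grips with 3 to 60 N. Pads are 19 mm wide; open, the fingers measure 117 mm over their backs; the gripper's body (75 mm by 190 mm) begins 51 mm behind the grasp point.
Start: joints at [1.202, 0.332, -0.065, 1.46, 0.022, 1.35, -0.088], TCP at [0.212, -0.588, 0.248] pointing down, gripper open.
Joint ranges: [-2.6, 2.6], [-0.5, 2.12], [-1.47, 1.34], [0.16, 2.42], [-1.27, 4.41], [0.06, 2.06], [-2.6, 2.6]. Speed limits (rad/s): [2.22, 2.22, 2.79, 2.79, 3.14, 3.14, 3.14].

INTERFACE

Orientations are given as [roll, pitch, yaw] about the fixed x, y, z axes, in that order (R = Rz(yaw) Ry(pitch) Rx(roll)).
In Python, from cell import state, read_camera, camera_info, hand_in gives the robot as it stands. The module is installed in compiled form; this text tells all that it offers.
- The arm moves only by the tool apply_moves, never from a script. Its arguments are lists of equal length, an entry for each row: "jaw": the finger opening in m, from 0 to 0.087; "delta_pos": the shift along the tool's x, y, z in m, a list of three; "turn": the turn about the tool's x in degrees. In form: {"jaw": [jaw, ...], "delta_pos": [[x, y, z], ...], "turn": [turn, ...]}. A call has 1 to 12 rows; each row is the pose to reach, as a shift and turn from the pose commanded when the call began, along the tool's axes at that moment; what a row does not reach only later rows make up. A row lasts 1/8 s, in which the tool goes at most 62.5 mm and 10.7 degrees, less where a joint would pass 70% of its speed; a pose out of reach is approached as far as the arm can. A call with a gripper value outside its range is refused whole. The fingers move at their own pace and stop on an object; "grip_force" is the grip in N (left out, the last holds). Time passes only in rows, so rows that repeat a pose let the fingers close. It gives the time, the measured TCP pose, the force and the opening at its end, in the units of the state.
- state(): the state, without advancing time (a new reading comes with each control period).
- read_camera(name): name is "scene" or "top" or "wrist"; returns the picture (480x640x3 uint8, blue, green, red); there is no depth.
- camera_info(name): a dict with "intrinsics" (3x3 intrinsics, pixels), "R" (3x3) and "t" (3): a world point X has camera coordinates R X + t; the wrist camera has in their place "tool_from_camera" (4x4, takes a point from camera to tool coordinates, whose origin is the TCP and whose axes are the tool frame's). Camera axes: x right, y down, z forward; pixel columns grow to the right and rows downward; lengths in m; the calibration is good to about 2 mm. The wrist camera is an equidistant fisheye: a pixel r from the principal point sees the ray r / f radians off the axis. A picture is of the moment at which its call begins: read the wrist's pose just before it. camera_info takes no time and is no camera call.
- hand_in(): hands the job in, once; it reports no verdict.
The state is a dict: "time_s": time; "q": joint angles; "joint_velocities": joint speeds; "effort": joint torques, N m; "tcp_pos": TCP position; "tool_rot": TCP orientation; "wrist_force": force on the tool from outside, world axes, zero at the start; "moment": the same for the moment, N m; "opening": opening from 0.0 (shut) to 1.0 (fully open).
Only numpy, scipy, OpenCV 4.12 (cv2) and the standard library are available. Lean on these libraries where they do the work, as an engineer would, in place of code of your own. Each camera call takes 0.05 s, during which the arm holds its last target. There are 200 camera calls.

## Working session

There is one attempt and no reset: what is moved stays moved. The work goes in short steps, Python scripts to look and compute and a tool call to move; the robot and the scene stay as the last step left them, time stands still between calls to the robot, and variables do not carry over. Pictures are saved under pics/ and viewed, about 8 in all and at most 12, crops included, and the job is handed in when it is done.

Besides the shell and the picture viewer there is one more tool, called after "Request:" in YAML: its name, and indented under it one key for each argument. apply_moves: Moves the arm, as the interface text tells. Its arguments: {"type":"object","properties":{"jaw":{"type":"array"},"delta_pos":{"type":"array"},"turn":{"type":"array"},"grip_force":{"type":"number"}},"required":["jaw","delta_pos","turn"]}

```bash
mkdir -p pics; python3 - <<'E'
from cell import *
import cv2,numpy as np
s=state();print(s['time_s'],s['tcp_pos'],s['tool_rot'],s['opening'])
np.set_printoptions(precision=4,suppress=True)
for n in("scene","top","wrist"):
    print(n,camera_info(n)); cv2.imwrite(f"pics/{n}0.png",read_camera(n))
E
```

```text
0.0 [ 0.21170908 -0.58768396  0.24674439] [-1.53750475  1.56938262  1.94986437] 1.0011600858776621
scene {'intrinsics': array([[583.6163,   0.    , 315.1245],
       [  0.    , 583.6163, 234.2159],
       [  0.    ,   0.    ,   1.    ]]), 'R': array([[-0.7367,  0.6761, -0.0161],
       [ 0.5106,  0.5404, -0.6688],
       [-0.4434, -0.5009, -0.7433]]), 't': array([ 0.3838, -0.2311,  1.7435])}
top {'intrinsics': array([[515.1933,   0.    , 310.1197],
       [  0.    , 515.1933, 245.2658],
       [  0.    ,   0.    ,   1.    ]]), 'R': array([[ 0.0036, -1.    ,  0.0068],
       [-0.9961, -0.0042, -0.0882],
       [ 0.0882, -0.0065, -0.9961]]), 't': array([0.0498, 0.5474, 1.2576])}
wrist {'intrinsics': array([[371.6483,   0.    , 324.086 ],
       [  0.    , 371.6483, 242.1841],
       [  0.    ,   0.    ,   1.    ]]), 'tool_from_camera': array([[ 0.0005, -0.2975,  0.9547, -0.1372],
       [ 1.    ,  0.0003, -0.0004, -0.0012],
       [-0.0001,  0.9547,  0.2975, -0.081 ],
       [ 0.    ,  0.    ,  0.    ,  1.    ]])}
```

View pics/top0.png

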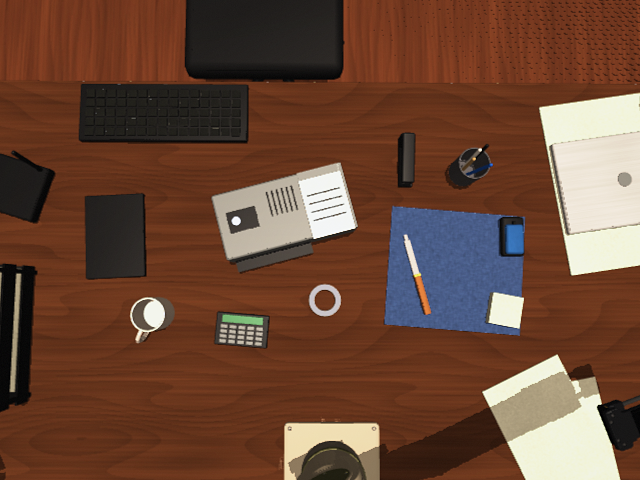

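View pics/scene0.png

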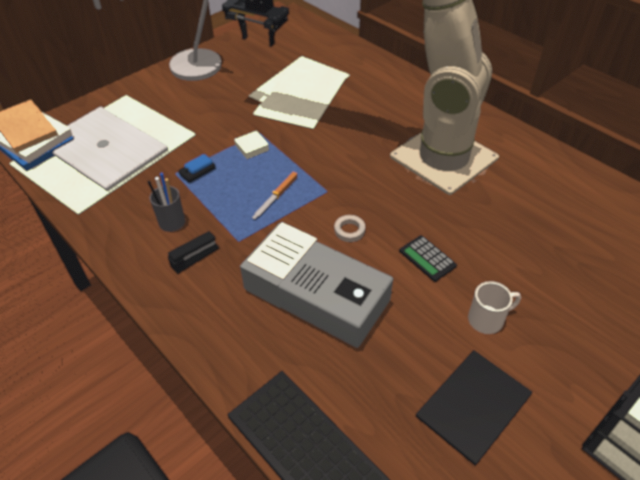

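Top view: the cover's white quad is roughly at (298,176)-(340,164)-(356,228)-(315,240). The opener has its tip at (405,235) and its handle end at (428,313). Next I'll measure both.

```bash
cat > h.py <<'E'
from cell import *
import cv2,numpy as np
from scipy.spatial.transform import Rotation as Ro
np.set_printoptions(precision=4,suppress=True)
def ray(n,px):
    i=camera_info(n);K=i['intrinsics'];d=np.linalg.inv(K)@[px[0],px[1],1]
    return -i['R'].T@i['t'], i['R'].T@d
def at(n,px,z):
    o,d=ray(n,px);return o+d*(z-o[2])/d[2]
def proj(n,X):
    i=camera_info(n);c=i['R']@np.asarray(X)+i['t'];p=i['intrinsics']@c;return p[:2]/p[2]
def tool(s=None):
    s=s or state();T=np.eye(4);T[:3,:3]=Ro.from_euler('xyz',s['tool_rot']).as_matrix();T[:3,3]=s['tcp_pos'];return T
def wproj(X,T):
    i=camera_info('wrist');K=i['intrinsics'];M=np.linalg.inv(T@i['tool_from_camera'])
    c=(M@np.append(X,1))[:3];th=np.arctan2(np.hypot(*c[:2]),c[2]);u=c[:2]/np.hypot(*c[:2])
    return K[:2,2]+K[0,0]*th*u
def wat(px,z,T):
    i=camera_info('wrist');K=i['intrinsics'];M=T@i['tool_from_camera']
    v=np.array(px)-K[:2,2];r=np.hypot(*v);th=r/K[0,0]
    d=M[:3,:3]@np.array([*(np.sin(th)*v/r),np.cos(th)]);o=M[:3,3];return o+d*(z-o[2])/d[2]
E
python3 - <<'E'
from h import *
im=cv2.imread('pics/top0.png');hsv=cv2.cvtColor(im,cv2.COLOR_BGR2HSV)
def blob(m,box):
    k=np.zeros(m.shape,np.uint8);x0,y0,x1,y1=box;k[y0:y1,x0:x1]=m[y0:y1,x0:x1]
    ys,xs=np.nonzero(k);return np.c_[xs,ys].astype(np.float32)
h,s,v=cv2.split(hsv)
P=blob(((s<25)&(v>200)).astype(np.uint8)*1,(280,150,370,250))
r=cv2.minAreaRect(P);print('cover',r,len(P))
b=cv2.boxPoints(r);W=np.array([at('top',p,.105) for p in b]);print(W,np.linalg.norm(np.diff(W,axis=0),axis=1),W.mean(0))
P=blob(((h<20)&(s>120)&(v>130)).astype(np.uint8),(395,230,440,320));r=cv2.minAreaRect(P);print('handle',r,len(P))
b=cv2.boxPoints(r);W=np.array([at('top',p,.02) for p in b]);print(W,np.linalg.norm(np.diff(W,axis=0),axis=1),W.mean(0))
print('tip',at('top',(405,235),.013))
T=tool();print(T)
for n,p,z in (('mat',(394,207),.003),('mat',(525,213),.003),('mat',(520,334),.003),('mat',(386,325),.003),('tape',(325,300),.01),('stapler',(406,160),.05),('notes',(506,310),.025),('mouse',(513,237),.03)):print(n,at('top',p,z))
for n,bx in(('top',(290,155,380,250)),('top',(380,220,450,330)),('scene',(230,150,340,300))):
    pass
A=cv2.resize(im[150:250,280:380],(500,500),interpolation=2);B=cv2.resize(im[225:325,380:440],(300,500),interpolation=2)
cv2.imwrite('pics/c1.png',np.hstack([A,B]))
E
```

```text
cover ((326.1895751953125, 203.99395751953125), (60.30535125732422, 43.757633209228516), 75.17352294921875) 2375
[[ 0.6932  0.0831  0.105 ]
 [ 0.7206 -0.0166  0.105 ]
 [ 0.5821 -0.0525  0.105 ]
 [ 0.5554  0.0463  0.105 ]] [0.1034 0.1431 0.1024] [0.6378 0.0151 0.105 ]
handle ((422.7047424316406, 294.80267333984375), (38.749671936035156, 6.008894443511963), 74.35775756835938) 230
[[ 0.4696 -0.2081  0.02  ]
 [ 0.4737 -0.2225  0.02  ]
 [ 0.3817 -0.247   0.02  ]
 [ 0.3777 -0.2326  0.02  ]] [0.015  0.0952 0.0149] [ 0.4257 -0.2275  0.02  ]
tip [ 0.5752 -0.1869  0.013 ]
[[-0.0004  0.339  -0.9408  0.2118]
 [ 0.0009 -0.9408 -0.339  -0.5878]
 [-1.     -0.001   0.0001  0.247 ]
 [ 0.      0.      0.      1.    ]]
mat [ 0.6479 -0.1616  0.003 ]
mat [ 0.634  -0.4959  0.003 ]
mat [ 0.3288 -0.4732  0.003 ]
mat [ 0.35   -0.1384  0.003 ]
tape [0.4117 0.0142 0.01  ]
stapler [ 0.7579 -0.1846  0.05  ]
notes [ 0.389  -0.4315  0.025 ]
mouse [ 0.5695 -0.4524  0.03  ]
```

View pics/c1.png

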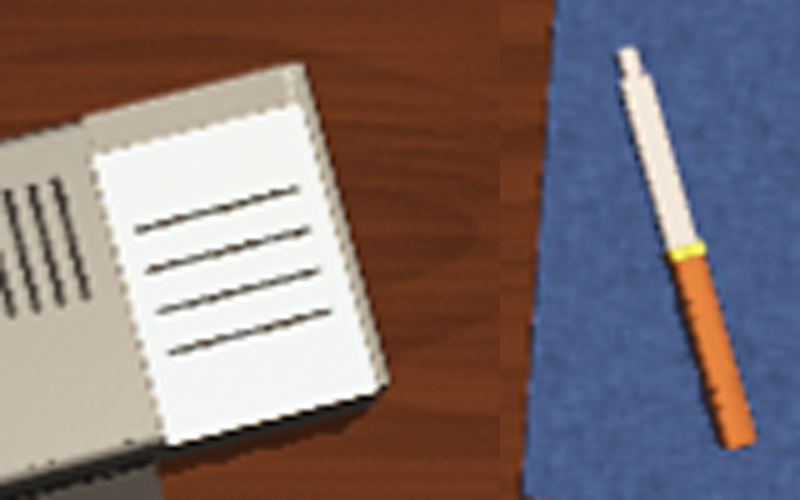

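Measured: the cover is 143×103 (given 142×102), yaw is about 15°, and the slot is near (0.571, -0.003). The opener origin is near (0.457, -0.219), also at yaw about 15°, and its predicted tip is within 2 mm of the one I see. Next I move above the opener.

Request:
apply_moves:
  jaw: [0.087, 0.087, 0.087, 0.087, 0.087, 0.087, 0.087, 0.06, 0.05, 0.05]
  delta_pos:
    - [0, -0.026, -0.036]
    - [0.02, -0.066, -0.089]
    - [0.04, -0.103, -0.139]
    - [0.06, -0.14, -0.189]
    - [0.08, -0.176, -0.239]
    - [0.1, -0.213, -0.289]
    - [0.11, -0.245, -0.33]
    - [0.12, -0.264, -0.355]
    - [0.12, -0.264, -0.355]
    - [0.12, -0.264, -0.355]
  turn: [1, 2, 3, 4, 5, 5, 5, 5, 5, 5]
  grip_force: 50

```text
time_s: 1.4
tcp_pos: [0.4559, -0.2201, 0.1275]
tool_rot: [0.362, 1.57, -2.522]
wrist_force: [-0.9, -0.2, 0.3]
opening: 0.747
```

```bash
cat > w.py <<'E'
from h import *
import sys
T=tool();im=read_camera('wrist');cv2.imwrite(sys.argv[1],im);np.save('T.npy',T);s=state()
print(s['time_s'],s['q'],s['wrist_force'],s['opening']);print(T)
E
python3 w.py pics/w1.png; python3 - <<'E'
from h import *
T=np.load('T.npy')
d=np.array([.966,.258,0]);o=np.array([.4566,-.2192,0])
print('pred tip, root, tail px',[wproj(o+d*a+[0,0,z],T) for a,z in((.125,.014),(.018,.023),(-.08,.023))])
E
```

```text
1.45 [ 0.6966  0.2029 -0.3692  1.8976  0.0843  1.0558 -1.0212] [-0.249  -0.265   0.6556] 0.6969350972309314
[[-0.0004  0.2551 -0.9669  0.4559]
 [-0.0003 -0.9669 -0.2551 -0.2201]
 [-1.      0.0002  0.0005  0.1275]
 [ 0.      0.      0.      1.    ]]
pred tip, root, tail px [array([324.3164,  63.8771]), array([324.77  , 223.2038]), array([325.0504, 347.1556])]
```

View pics/w1.png

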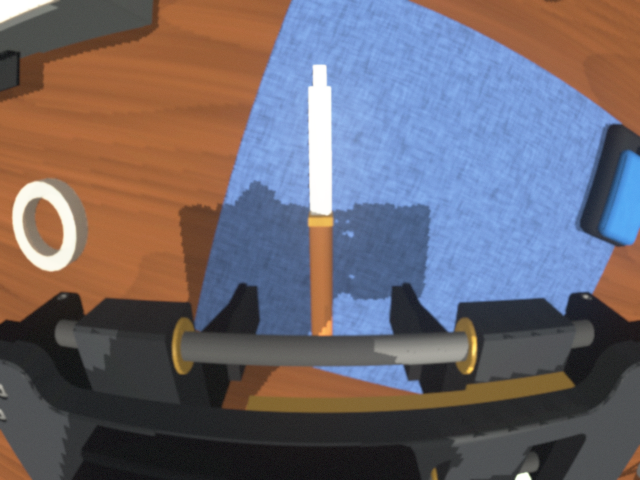

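The wrist view shows the opener at column 320, against a predicted 324.5, so it lies about 2 mm to the left. Tip at row 65 and root at row 218 match the prediction. Next I descend and grip.

Request:
apply_moves:
  jaw: [0.05, 0.05, 0.05, 0.05, 0.05, 0.0, 0.0, 0.0, 0.0, 0.0, 0.0, 0.0]
  delta_pos:
    - [0.025, -0.002, 0]
    - [0.055, -0.002, 0]
    - [0.08, -0.002, 0]
    - [0.0965, -0.002, 0]
    - [0.0965, -0.002, 0]
    - [0.0965, -0.002, 0]
    - [0.0965, -0.002, 0]
    - [0.0965, -0.002, 0]
    - [0.0965, -0.002, 0]
    - [0.0965, -0.002, 0]
    - [0.08, -0.002, 0]
    - [0.05, -0.002, 0]
  turn: [0, 0, 0, 0, 0, 0, 0, 0, 0, 0, 0, 0]
  grip_force: 55

```text
time_s: 2.95
tcp_pos: [0.4552, -0.217, 0.0781]
tool_rot: [-0.814, 1.569, 2.586]
wrist_force: [0.2, -0.4, -0.4]
opening: 0.175
```

Gripped (opening about 15 mm). Next I carry it to about 40 mm in front of the slot and look.

Request:
apply_moves:
  jaw: [0, 0, 0, 0, 0, 0]
  delta_pos:
    - [-0.034, -0.02, 0]
    - [-0.034, -0.07, 0]
    - [-0.034, -0.12, 0]
    - [-0.034, -0.16, -0.002]
    - [-0.034, -0.177, -0.002]
    - [-0.034, -0.177, -0.002]
  turn: [0, 0, 0, 0, 0, 0]

```text
time_s: 3.7
tcp_pos: [0.4127, -0.0456, 0.1121]
tool_rot: [2.174, 1.57, -0.708]
wrist_force: [0.3, 0.1, -1.5]
opening: 0.177
```

```bash
python3 w.py pics/w2.png; python3 - <<'E'
from h import *
T=np.load('T.npy')
d=np.array([.966,.258,0]);e=np.array([-.258,.966,0]);o=np.array([.6533,.0192,0])
L=lambda x,y,z:o+d*x*1e-3+e*y*1e-3+[0,0,z*1e-3]
tcp=T[:3,3]
print('pred tip',wproj(tcp+T[:3,:3]@[.018,0,-.125],T))
for p in((-87,-51,105),(-87,51,105),(55,-51,105),(55,51,105),(-85,0,94),(-85,-30,88),(-85,30,88)):print(p,wproj(L(*p),T))
print('tcp in lam',d@(tcp-o),e@(tcp-o))
cv2.imwrite('pics/s2.png',read_camera('scene')[150:350,180:420].repeat(3,0).repeat(3,1))
E
```

```text
3.75 [ 0.529   0.0335 -0.5278  2.1188  0.0209  0.9932 -1.3223] [ 0.6028 -0.6907 -2.085 ] 0.1762768879607031
[[ 0.0008  0.2571 -0.9664  0.4127]
 [-0.0007 -0.9664 -0.2571 -0.0456]
 [-1.      0.0009 -0.0006  0.1121]
 [ 0.      0.      0.      1.    ]]
pred tip [326.949   27.0069]
(-87, -51, 105) [449.1014 -50.4967]
(-87, 51, 105) [201.3742 -50.756 ]
(55, -51, 105) [ 419.3685 -232.7753]
(55, 51, 105) [ 230.2    -232.9879]
(-85, 0, 94) [325.2834 -52.8241]
(-85, -30, 88) [392.5716 -44.1476]
(-85, 30, 88) [257.8218 -44.2685]
tcp in lam -0.24910525349587712 -0.0004941299251407233
```

View pics/w2.png

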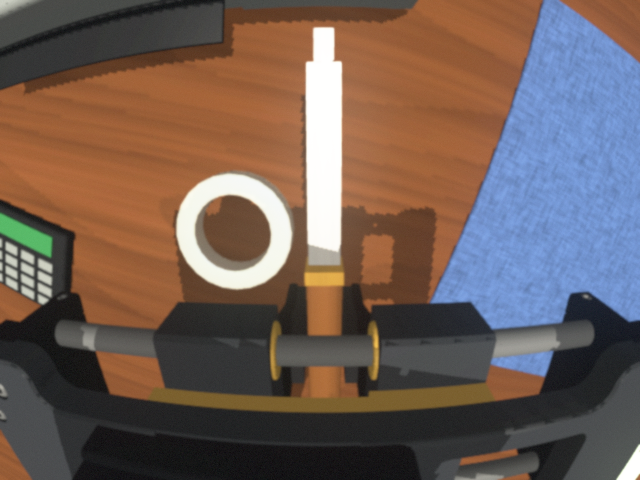

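The wrist view shows the tip at (324,28), against a predicted (327,27), so the opener is straight in the hand. The slot is out of this camera's view, so I check with the scene crop.

View pics/s2.png

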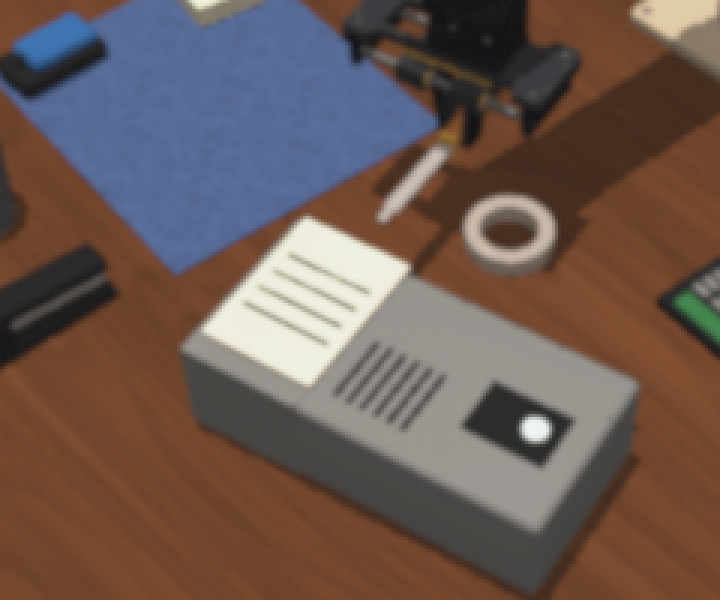

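```bash
python3 - <<'E'
from h import *
T=np.load('T.npy')
d=np.array([.966,.258,0]);e=np.array([-.258,.966,0]);o=np.array([.6533,.0192,0])
L=lambda x,y,z:o+d*x*1e-3+e*y*1e-3+[0,0,z*1e-3]
tcp=T[:3,3];tip=tcp+T[:3,:3]@[.018,0,-.125]
f=lambda X:((proj('scene',X)-[180,150])*3)
print('tip scene crop',f(tip),'top',proj('top',tip))
for p in((-87,-51,105),(-87,51,105),(55,-51,105),(55,51,105),(-85,0,94),(-85,-58,0),(-85,-58,100),(75,-58,100)):print(p,f(L(*p)),proj('top',L(*p)),wproj(L(*p),T))
E
```

```text
tip scene crop [381.2695 217.5686] top [338.0997 248.5559]
(-87, -51, 105) [304.6446 213.2098] [355.0579 227.4151] [449.0987 -50.5002]
(-87, 51, 105) [409.8025 262.083 ] [312.8893 238.4323] [201.3712 -50.7586]
(55, -51, 105) [200.1415 327.0474] [339.314  169.6631] [ 419.3662 -232.7773]
(55, 51, 105) [308.6322 382.1177] [297.5193 180.4317] [ 230.1978 -232.9893]
(-85, 0, 94) [355.661  248.0148] [333.5329 232.6243] [325.2804 -52.8271]
(-85, -58, 0) [303.8226 294.8439] [353.6363 231.0343] [410.8271  14.1276]
(-85, -58, 100) [296.6156 215.6362] [357.5095 226.1077] [460.5526 -47.0486]
(75, -58, 100) [177.9117 344.5253] [339.8425 161.4138] [ 425.8487 -240.3225]
```

All projections agree: cover corners within about 3 crop pixels (1 real pixel), tip within 1, laminator foot corner (410,14) matched. Inserting now.

Request:
apply_moves:
  jaw: [0, 0, 0, 0, 0, 0]
  delta_pos:
    - [0, 0, -0.015]
    - [0, 0, -0.032]
    - [0, 0, -0.047]
    - [0, 0, -0.06]
    - [0, 0, -0.072]
    - [0, 0, -0.072]
  turn: [0, 0, 0, 0, 0, 0]

```text
time_s: 4.55
tcp_pos: [0.4828, -0.027, 0.1114]
tool_rot: [-1.759, 1.57, 1.642]
wrist_force: [-0.8, 0.0, -0.6]
opening: 0.179
```

Request:
apply_moves:
  jaw: [0, 0, 0, 0, 0, 0, 0, 0, 0, 0, 0, 0]
  delta_pos:
    - [-0.014, 0, 0]
    - [-0.023, 0, -0.002]
    - [-0.032, 0, -0.004]
    - [-0.041, 0, -0.007]
    - [-0.05, 0, -0.01]
    - [-0.058, 0, -0.014]
    - [-0.067, 0, -0.02]
    - [-0.076, 0, -0.027]
    - [-0.084, 0, -0.035]
    - [-0.091, 0, -0.044]
    - [-0.097, 0, -0.053]
    - [-0.097, 0, -0.053]
  turn: [0, 0, 0, 0, 0, 0, 0, 0, 0, 0, 0, 0]

```text
time_s: 6.05
tcp_pos: [0.5343, -0.0133, 0.2089]
tool_rot: [-2.955, 1.57, 0.445]
wrist_force: [-0.3, 0.1, -2.4]
opening: 0.175
```

```bash
python3 w.py pics/w3.png; python3 - <<'E'
from h import *
a=cv2.imread('pics/w3.png')[:300,100:560]
b=cv2.resize(read_camera('scene')[150:300,220:380],(320,300))
cv2.imwrite('pics/c3.png',np.hstack([a,b]))
E
```

```text
6.1 [ 0.4324  0.2024 -0.5513  1.7318  0.1113  1.2383 -1.4581] [ 0.049  -0.2252 -1.1945] 0.1795740014305178
[[ 0.001   0.2562 -0.9666  0.5343]
 [ 0.0005 -0.9666 -0.2562 -0.0133]
 [-1.     -0.0002 -0.0011  0.2089]
 [ 0.      0.      0.      1.    ]]
```

View pics/c3.png

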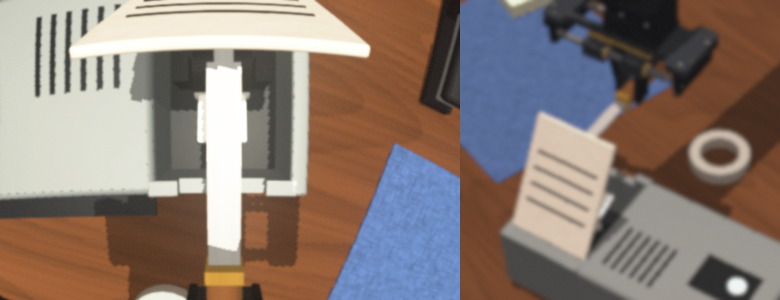

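The crop shows the cover raised to about 60°, resting on the blade tip, with the dial tab visible below. I continue the arc to about 106°, then back off.

Request:
apply_moves:
  jaw: [0, 0, 0, 0, 0, 0, 0, 0, 0, 0, 0, 0]
  delta_pos:
    - [-0.004, 0, -0.008]
    - [-0.008, 0, -0.017]
    - [-0.011, 0, -0.026]
    - [-0.013, 0, -0.035]
    - [-0.014, 0, -0.045]
    - [-0.014, 0, -0.054]
    - [-0.014, 0, -0.064]
    - [-0.013, 0, -0.074]
    - [-0.011, 0, -0.085]
    - [-0.011, 0, -0.085]
    - [-0.011, 0, -0.06]
    - [-0.011, 0, -0.02]
  turn: [0, 0, 0, 0, 0, 0, 0, 0, 0, 0, 0, 0]

```text
time_s: 7.65
tcp_pos: [0.5523, -0.0084, 0.2193]
tool_rot: [-2.103, 1.57, 1.298]
wrist_force: [-0.1, -1.0, 0.0]
opening: 0.175
```

```bash
python3 w.py pics/w4.png; python3 - <<'E'
from h import *
a=cv2.imread('pics/w4.png')[:360,100:560]
b=cv2.resize(read_camera('scene')[130:310,220:380],(320,360))
cv2.imwrite('pics/c4.png',np.hstack([a,b]))
E
```

```text
7.7 [ 0.4201  0.2302 -0.5563  1.6796  0.1276  1.271  -1.4753] [ 1.466  -0.9144 -1.7151] 0.17591727932715728
[[ 0.0002  0.2563 -0.9666  0.5523]
 [ 0.0008 -0.9666 -0.2563 -0.0084]
 [-1.     -0.0007 -0.0004  0.2193]
 [ 0.      0.      0.      1.    ]]
```

View pics/c4.png

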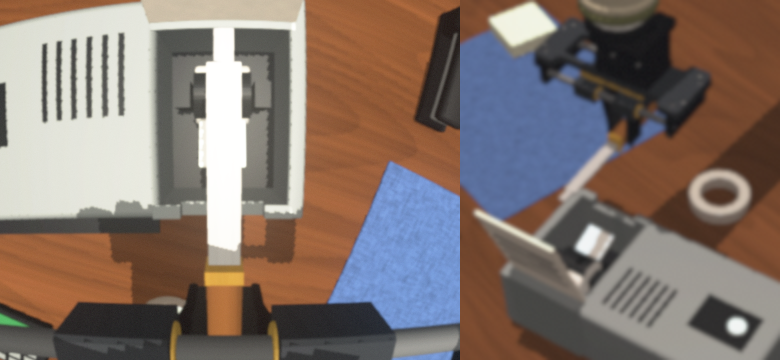

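The cover stands open by itself, leaning back, and the opener is free. The dial's axle appears near full-image pixel (332,97) and the tab end near row 168. Next I return the opener to its original spot.

Request:
apply_moves:
  jaw: [0, 0, 0, 0, 0, 0, 0, 0, 0, 0, 0, 0]
  delta_pos:
    - [0, 0, 0.03]
    - [0, 0, 0.08]
    - [0, 0.03, 0.125]
    - [0.02, 0.08, 0.147]
    - [0.05, 0.13, 0.147]
    - [0.09, 0.165, 0.147]
    - [0.13, 0.177, 0.147]
    - [0.16, 0.177, 0.147]
    - [0.178, 0.177, 0.147]
    - [0.183, 0.177, 0.147]
    - [0.1875, 0.177, 0.147]
    - [0.1875, 0.177, 0.147]
  turn: [0, 0, 0, 0, 0, 0, 0, 0, 0, 0, 0, 0]

```text
time_s: 9.25
tcp_pos: [0.4563, -0.2175, 0.0327]
tool_rot: [2.324, 1.57, -0.559]
wrist_force: [-0.2, -0.9, -1.7]
opening: 0.179
```

```bash
python3 - <<'E'
from h import *
# from w4 full picture at that pose
T=np.load('T.npy')
d=np.array([.966,.258,0]);e=np.array([-.258,.966,0]);o=np.array([.6533,.0192,0])
for n,px,z in(('axle',(332,97),.066),('tabend',(322,167),.0845),('tabR',(345,167),.0845),('tabL',(298,167),.0845),('bayL',(252,180),.1),('bayR',(402,180),.1),('axR',(370,97),.066),('axL',(294,97),.066)):
    X=wat(px,z,T);print(n,X,'lab',d@(X-o),e@(X-o))
L=lambda x,y,z:o+d*x*1e-3+e*y*1e-3+[0,0,z*1e-3]
a=cv2.imread('pics/w4.png');
cv2.imwrite('pics/c5.png',cv2.resize(a[20:240,220:440],(600,600),interpolation=2))
E
```

```text
axle [0.6568 0.0144 0.066 ] lab 0.0020946329980003823 -0.005526745278963861
tabend [0.6035 0.0081 0.0845] lab -0.05094620843739899 0.002118065164274517
tabR [ 0.6079 -0.0081  0.0845] lab -0.050914202172045286 -0.014699294767912876
tabL [0.5991 0.0251 0.0845] lab -0.05082927156882966 0.019682757104858867
bayL [0.5842 0.0537 0.1   ] lab -0.05787237085308957 0.05118618729931036
bayR [ 0.6113 -0.0481  0.1   ] lab -0.05793458718350031 -0.054188854737892096
axR [ 0.6648 -0.0137  0.066 ] lab 0.0025946983483884902 -0.03476313693461849
axL [0.6495 0.0426 0.066 ] lab 0.00237156025021764 0.02359339981008547
```

View pics/c5.png

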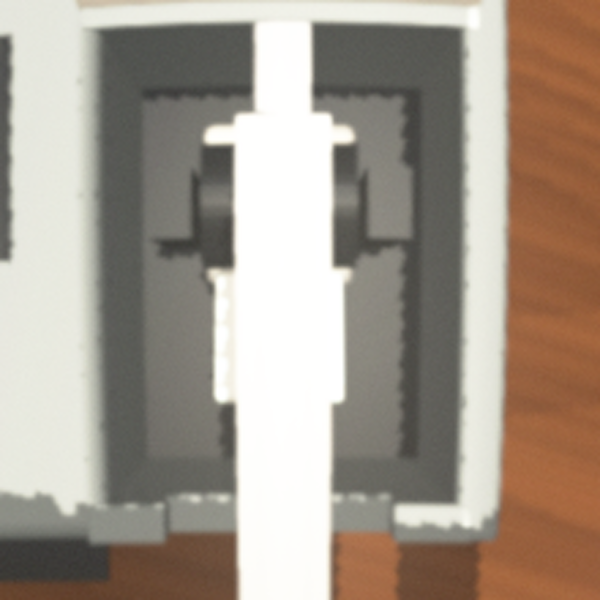

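The tab spans full-image columns 299–346 and ends at row 168. That gives a lab y of about 0–2 mm and puts the axle at lab x of about +2.5, which agrees with the 32 mm front clearance. Next I release the opener and lift.

Request:
apply_moves:
  jaw: [0.03, 0.045, 0.05, 0.05, 0.05, 0.05, 0.05, 0.05]
  delta_pos:
    - [0, 0, 0]
    - [0, 0, 0]
    - [0, 0, 0]
    - [-0.015, 0, 0]
    - [-0.05, 0, 0]
    - [-0.1, 0, 0]
    - [-0.15, 0, 0]
    - [-0.16, 0, 0]
  turn: [0, 0, 0, 0, 0, 0, 0, 0]

```text
time_s: 10.25
tcp_pos: [0.4575, -0.2179, 0.1966]
tool_rot: [2.39, 1.564, -0.493]
wrist_force: [-0.4, 0.3, -0.4]
opening: 0.571
```

Request:
apply_moves:
  jaw: [0, 0, 0, 0, 0, 0, 0, 0, 0, 0]
  delta_pos:
    - [0, -0.01, -0.02]
    - [0, -0.045, -0.05]
    - [0, -0.08, -0.09]
    - [0, -0.115, -0.13]
    - [0, -0.15, -0.165]
    - [0, -0.17, -0.19]
    - [0, -0.179, -0.201]
    - [0, -0.179, -0.201]
    - [0, -0.179, -0.201]
    - [0, -0.179, -0.201]
  turn: [0, 0, 0, 0, 0, 0, 0, 0, 0, 0]
  grip_force: 20

```text
time_s: 11.5
tcp_pos: [0.6041, 0.0055, 0.1922]
tool_rot: [1.409, 1.57, -1.476]
wrist_force: [0.4, -0.8, 1.0]
opening: 0.007
```

```bash
python3 w.py pics/w6.png; python3 - <<'E'
from h import *
T=np.load('T.npy')
d=np.array([.966,.258,0]);e=np.array([-.258,.966,0]);o=np.array([.6533,.0192,0]);tcp=T[:3,3]
print('lam xy',d@(tcp-o),e@(tcp-o))
L=lambda x,y,z:o+d*x*1e-3+e*y*1e-3+[0,0,z*1e-3]
for p in((-52,-17,87),(-52,17,87),(-75,-45,100),(-75,45,100)):print(p,wproj(L(*p),T))
a=cv2.imread('pics/w6.png')[:,120:540];
b=cv2.resize(read_camera('scene')[100:310,190:370],(360,420));c=cv2.resize(read_camera('top')[150:340,290:460],(340,380))
cv2.imwrite('pics/c6.png',np.hstack([a[:420],b])); cv2.imwrite('pics/c6b.png',c)
F=[]
for i in range(6):F.append(state()['wrist_force']);read_camera('top')
print(np.array(F))
E
```

```text
11.55 [ 0.3308  0.3698 -0.522   1.57    0.1916  1.2529 -1.536 ] [0.023  0.3593 0.5044] 0.003919728757405152
[[ 0.0001  0.2538 -0.9673  0.6041]
 [-0.0008 -0.9673 -0.2538  0.0055]
 [-1.      0.0008  0.0001  0.1922]
 [ 0.      0.      0.      1.    ]]
lam xy -0.0510705423960729 -0.0005266477192081963
(-52, -17, 87) [349.5981 250.7534]
(-52, 17, 87) [300.2759 250.9601]
(-75, -45, 100) [390.8798 288.4063]
(-75, 45, 100) [259.2972 288.9654]
[[ 0.5905  0.6074  0.7838]
 [ 0.4136 -0.1818 -0.0922]
 [-0.0524  0.3094 -0.2176]
 [ 0.4584 -0.5311 -0.2928]
 [ 0.3157 -0.2762 -0.1603]
 [ 0.6068  0.6698  0.8541]]
```

View pics/c6.png

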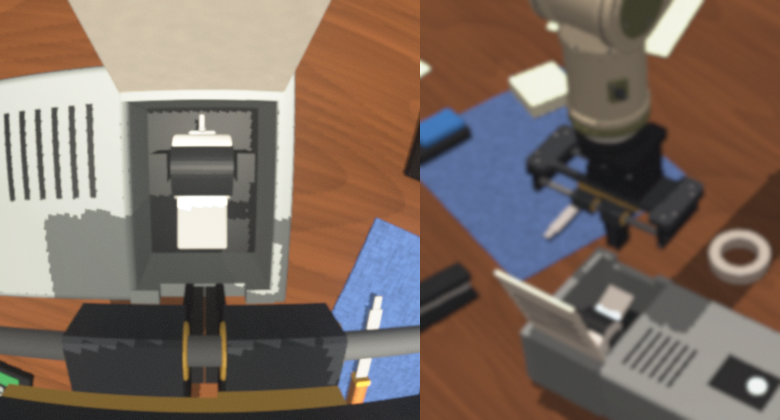

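The tab is at full-image columns 297–347 and its end at row 249, against a predicted 300–350 and 251, so it lies about 2 mm left. The cover is open and the opener is on the mat. Next I descend to just above the tab and press in stages.

Request:
apply_moves:
  jaw: [0, 0, 0, 0, 0, 0]
  delta_pos:
    - [0.02, -0.002, 0]
    - [0.05, -0.002, 0]
    - [0.07, -0.002, 0]
    - [0.075, -0.002, 0]
    - [0.075, -0.002, 0]
    - [0.075, -0.002, 0]
  turn: [0, 0, 0, 0, 0, 0]

```text
time_s: 12.7
tcp_pos: [0.6045, 0.0091, 0.118]
tool_rot: [2.859, 1.569, -0.024]
wrist_force: [0.1, 0.8, 0.7]
opening: 0.005
```

Request:
apply_moves:
  jaw: [0, 0, 0, 0]
  delta_pos:
    - [0.003, 0, 0]
    - [0.006, 0, 0]
    - [0.009, 0, 0]
    - [0.009, 0, 0]
  turn: [0, 0, 0, 0]

```text
time_s: 13.2
tcp_pos: [0.6033, 0.0087, 0.108]
tool_rot: [0.203, 1.569, -2.681]
wrist_force: [-3.4, -0.7, 3.6]
opening: 0.007
```

Request:
apply_moves:
  jaw: [0, 0, 0, 0, 0]
  delta_pos:
    - [0.003, 0, 0]
    - [0.006, 0, 0]
    - [0.009, 0, 0]
    - [0.012, 0, 0]
    - [0.012, 0, 0]
  turn: [0, 0, 0, 0, 0]

```text
time_s: 13.82
tcp_pos: [0.6037, 0.0089, 0.0958]
tool_rot: [0.212, 1.57, -2.671]
wrist_force: [-3.9, -1.3, 4.5]
opening: 0.009
```

Request:
apply_moves:
  jaw: [0, 0, 0, 0, 0]
  delta_pos:
    - [0.003, 0, 0]
    - [0.006, 0, 0]
    - [0.009, 0, 0]
    - [0.009, 0, 0]
    - [0.009, 0, 0]
  turn: [0, 0, 0, 0, 0]

```text
time_s: 14.45
tcp_pos: [0.6041, 0.009, 0.0872]
tool_rot: [2.736, 1.57, -0.147]
wrist_force: [-1.9, -1.3, 4.4]
opening: 0.008
```

Request:
apply_moves:
  jaw: [0, 0, 0]
  delta_pos:
    - [0.002, 0, 0]
    - [0.003, 0, 0]
    - [0.003, 0, 0]
  turn: [0, 0, 0]

```text
time_s: 14.82
tcp_pos: [0.6043, 0.009, 0.0844]
tool_rot: [2.881, 1.57, -0.002]
wrist_force: [-2.0, -0.4, 6.3]
opening: 0.008
```

Request:
apply_moves:
  jaw: [0, 0, 0]
  delta_pos:
    - [0.002, 0, 0]
    - [0.003, 0, 0]
    - [0.003, 0, 0]
  turn: [0, 0, 0]

```text
time_s: 15.2
tcp_pos: [0.6047, 0.0091, 0.082]
tool_rot: [2.9, 1.569, 0.016]
wrist_force: [-2.9, -0.4, 9.0]
opening: 0.011
```

```bash
cat > f.py <<'E'
from h import *
F=[]
for i in range(5):
    s=state();F.append([*s['wrist_force'],s['tcp_pos'][2]]);read_camera('top')
print(state()['time_s'],np.mean(F,0),np.std(F,0))
E
python3 f.py
```

```text
15.45 [-2.5626 -0.259   9.3604  0.082 ] [0.2226 0.311  0.4703 0.    ]
```

Request:
apply_moves:
  jaw: [0, 0]
  delta_pos:
    - [0.0015, 0, 0]
    - [0.0015, 0, 0]
  turn: [0, 0]

```text
time_s: 15.7
tcp_pos: [0.6049, 0.0092, 0.0803]
tool_rot: [2.994, 1.568, 0.111]
wrist_force: [-0.7, -0.7, 7.9]
opening: 0.002
```

Request:
apply_moves:
  jaw: [0, 0]
  delta_pos:
    - [0.0015, 0, 0]
    - [0.0015, 0, 0]
  turn: [0, 0]

```text
time_s: 15.95
tcp_pos: [0.6052, 0.0093, 0.0789]
tool_rot: [3.01, 1.568, 0.127]
wrist_force: [0.9, 0.6, 5.0]
opening: 0.002
```

```bash
python3 f.py
```

```text
16.2 [1.3736 0.0532 5.4617 0.0789] [0.392  0.4317 0.4213 0.    ]
```

The force is falling after the peak on leaving the second click. I continue in small steps.

Request:
apply_moves:
  jaw: [0, 0]
  delta_pos:
    - [0.0015, 0, 0]
    - [0.0015, 0, 0]
  turn: [0, 0]

```text
time_s: 16.45
tcp_pos: [0.6051, 0.0093, 0.0772]
tool_rot: [3.061, 1.568, 0.178]
wrist_force: [2.0, -0.6, 7.2]
opening: 0.007
```

Request:
apply_moves:
  jaw: [0, 0]
  delta_pos:
    - [0.001, 0, 0]
    - [0.001, 0, 0]
  turn: [0, 0]

```text
time_s: 16.7
tcp_pos: [0.6052, 0.0094, 0.0764]
tool_rot: [3.048, 1.568, 0.165]
wrist_force: [1.9, 0.2, 5.8]
opening: 0.006
```

```bash
python3 f.py
```

```text
16.95 [1.993  0.0953 6.2982 0.0764] [0.3269 0.3014 0.9089 0.    ]
```

Request:
apply_moves:
  jaw: [0, 0]
  delta_pos:
    - [0.001, 0, 0]
    - [0.001, 0, 0]
  turn: [0, 0]

```text
time_s: 17.2
tcp_pos: [0.6054, 0.0094, 0.0756]
tool_rot: [3.028, 1.567, 0.145]
wrist_force: [3.1, -0.1, 6.6]
opening: 0.006
```

```bash
python3 f.py;python3 f.py; python3 w.py pics/w7.png; python3 - <<'E'
from h import *
a=cv2.imread('pics/w7.png')[190:410,190:460]
b=read_camera('scene')[190:300,240:370]
cv2.imwrite('pics/c7.png',np.vstack([cv2.resize(a,None,fx=2.2,fy=1.6,interpolation=2)[:,:594],cv2.resize(b,(594,245),interpolation=2)]))
T=np.load('T.npy');d=np.array([.966,.258,0]);e=np.array([-.258,.966,0]);o=np.array([.6533,.0192,0])
L=lambda x,y,z:o+d*x*1e-3+e*(y+1.5)*1e-3+[0,0,z*1e-3]
for th in(.5,.6,.65,.7,.75,.8,.85,1):
    f=.33-th;P=[L(2.5-r*np.cos(f)+2.5*np.sin(f),y,66+r*np.sin(f)+2.5*np.cos(f)) for r,y in((58,-17),(58,17),(24,-17))]
    print(th,*[wproj(p,T) for p in P],((np.array([wproj(p,T) for p in P])-[190,190])*[2.2,1.6]).round().tolist())
E
```

```text
17.45 [ 2.0863 -0.2999  6.9573  0.0757] [0.5482 0.5913 0.4078 0.    ]
17.7 [2.2982 0.2126 7.4394 0.0756] [0.4256 0.1735 0.4316 0.    ]
17.75 [ 0.3029  0.4866 -0.4958  1.6785  0.2611  1.039  -1.5891] [ 1.7727 -0.0542  5.9398] 0.0050867963367615095
[[ 0.0036  0.2559 -0.9667  0.6054]
 [ 0.0006 -0.9667 -0.2559  0.0094]
 [-1.      0.0004 -0.0037  0.0756]
 [ 0.      0.      0.      1.    ]]
0.5 [365.2921 320.9758] [293.6662 321.2512] [369.7551 258.79  ] [[386.0, 210.0], [228.0, 210.0], [395.0, 110.0]]
0.6 [364.2161 313.4794] [294.4563 313.7324] [369.1383 256.321 ] [[383.0, 198.0], [230.0, 198.0], [394.0, 106.0]]
0.65 [363.7214 309.531 ] [294.8177 309.7735] [368.8465 254.9273] [[382.0, 191.0], [231.0, 192.0], [393.0, 104.0]]
0.7 [363.2546 305.4612] [295.1576 305.6935] [368.566  253.4338] [[381.0, 185.0], [231.0, 185.0], [393.0, 101.0]]
0.75 [362.8148 301.2784] [295.4765 301.5008] [368.2971 251.8452] [[380.0, 178.0], [232.0, 178.0], [392.0, 99.0]]
0.8 [362.4013 296.9905] [295.7751 297.2035] [368.0401 250.1661] [[379.0, 171.0], [233.0, 172.0], [392.0, 96.0]]
0.85 [362.0134 292.6052] [296.0539 292.8091] [367.7951 248.4012] [[378.0, 164.0], [233.0, 164.0], [391.0, 93.0]]
1 [360.9969 278.9337] [296.7768 279.1119] [367.1333 242.6379] [[376.0, 142.0], [235.0, 143.0], [390.0, 84.0]]
```

View pics/c7.png

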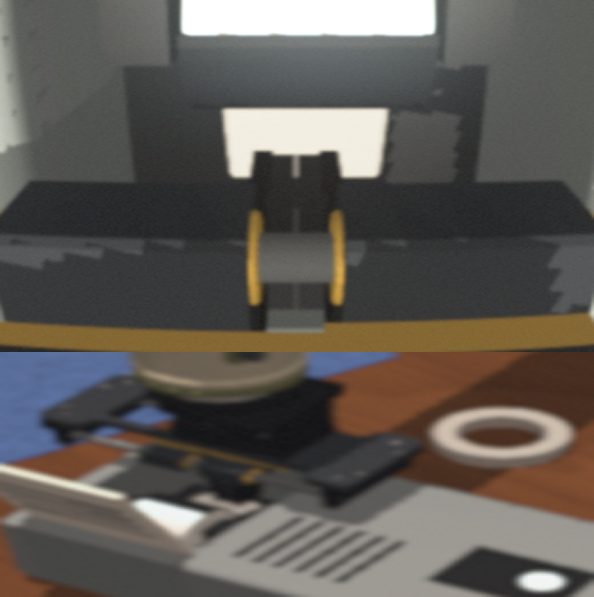

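The crop shows the tab's end edge at row 178, which the model gives for a dial angle of 0.75. Force has risen from its minimum to about 7 N, so the dial is at the third click. One small nudge to centre the hold force, then a check.

Request:
apply_moves:
  jaw: [0, 0, 0]
  delta_pos:
    - [0.0006, 0, 0]
    - [0.0006, 0, 0]
    - [0.0006, 0, 0]
  turn: [0, 0, 0]

```text
time_s: 18.18
tcp_pos: [0.6056, 0.0094, 0.0752]
tool_rot: [3.034, 1.567, 0.151]
wrist_force: [2.7, -0.1, 8.0]
opening: 0.006
```

```bash
python3 f.py; python3 f.py; python3 w.py pics/w8.png; python3 - <<'E'
from h import *
a=cv2.imread('pics/w8.png');g=a[240:330,296:304].mean((1,2)); print(g[40:80].round())
b=cv2.imread('pics/w7.png');print(b[240:330,296:304].mean((1,2))[40:80].round())
c=read_camera('top')[150:340,290:540];cv2.imwrite('pics/c8.png',cv2.resize(c,(750,570)))
E
```

```text
18.425 [2.4725 0.238  7.936  0.0752] [0.6908 0.2941 0.3703 0.    ]
18.675 [2.0129 0.5259 8.2254 0.0752] [0.5177 0.4945 0.3737 0.    ]
18.725 [ 0.3026  0.4873 -0.4956  1.6787  0.2615  1.0379 -1.5893] [2.703  0.7555 7.6794] 0.007990029580287382
[[ 0.0039  0.2559 -0.9667  0.6055]
 [ 0.0006 -0.9667 -0.2559  0.0094]
 [-1.      0.0005 -0.0039  0.0752]
 [ 0.      0.      0.      1.    ]]
[234. 234. 234. 235. 234. 233. 233. 233. 233. 233. 232. 231. 230. 229.
 228. 227. 226. 226. 222. 207. 163. 102.  60.  49.  49.  48.  47.  47.
  48.  47.  47.  46.  46.  46.  47.  46.  47.  45.  46.  45.]
[234. 234. 234. 234. 234. 234. 234. 233. 233. 232. 232. 231. 230. 229.
 228. 227. 227. 225. 223. 210. 166. 105.  62.  50.  48.  47.  47.  47.
  46.  47.  46.  46.  46.  47.  45.  45.  46.  45.  46.  45.]
```

View pics/c8.png

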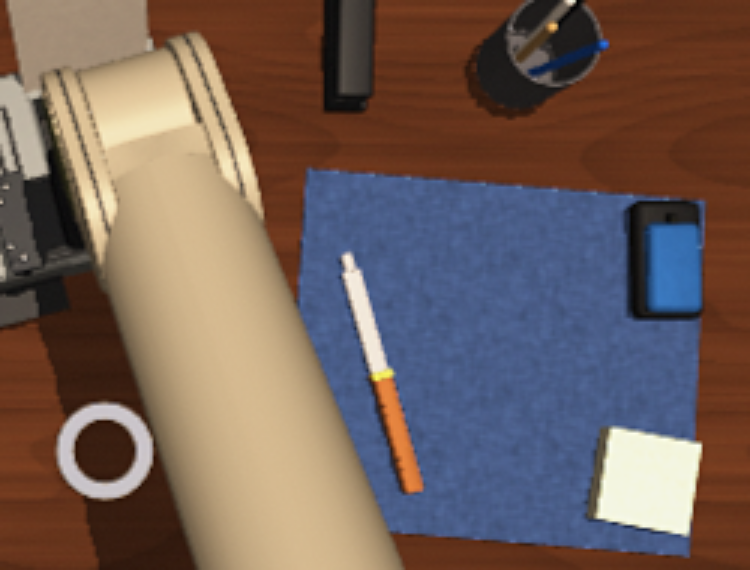

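The top view shows the opener flat on the mat and the bystanders in place. The tab edge is at image row 300, meaning a dial angle of about 0.76, and the force on the tab is about 6.5 N. Handing in.

```bash
python3 -c "
from cell import *
print(hand_in(), state()['time_s'])"
```

```text
the job is handed in; nothing more can be done
the job is handed in; nothing more can be done
```

The job is handed in at about 19 s on the robot's clock. I levered the cover open with the letter opener and laid the opener back in its original place on the mat. The closed fingertips now hold the dial at the third click.

- **Cover:** it stands by itself, leaning back past upright. I aimed for about 106° but did not measure the final angle.
- **Dial angle:** the wrist camera puts the tab's edge at about 0.76 rad; the third click is at about 0.75.
- **Dial force:** about 8 N vertical, roughly 6.5 N square to the tab, which is within the 4 to 9 N hold range. Force peaked at about 9 N on leaving the second click, fell, then rose again.
- **Disagreement:** the lowest force I saw before the third click was about 4.5 N square to the tab, above the stated 2 to 4 N. I put that down to fingertip friction.
- **Bystanders:** the last top view shows the notes, mouse, stapler, tape and pen pot where they were. The mug, calculator and notebook were outside that crop, and the arm went nowhere near the mug or notebook.

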